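# Put the spirit level away in the lidded toolbox

### The job

Open the toolbox under the bench lamp: swing its lid up and back until it rests on its stop, without flinging it. Then put the spirit level away on the floor of the box, setting it down rather than dropping it, and leave the lid open. Do not hit the lamp, and leave the paint can, the jar and the screw carton where they stand.

Things in the scene. Friction and masses are not known exactly. Their poses are not given: they have to be found in the camera images.
- toolbox: grey sheet-steel toolbox fixed to the bench, 140 (x) by 300 (y) by 80 mm high without its lid; walls and floor 6 mm, inside 128 by 288 mm, empty. Origin: centre of its underside on the bench. Its -x side (front, with two latch plates) faces roughly to the robot, z up; the lid is hinged along the top of its +x (far) wall.
- toolbox_floor (a point): centre of the box's inner floor, 6 mm above the bench; axes as the toolbox
- lid (a joint): lid angle, rad: 0 closed, 1.75 (10 degrees beyond upright) on its stop. Turns about the toolbox's +y. Lightly damped hinge (0.15 N m s/rad): let go before upright it sinks shut, beyond upright it sinks back onto the stop and stays. Lid 300 mm wide, 142 mm from hinge to front, 22 mm high, about 0.35 kg.
- lid_handle (a point): middle of the lid's handle: a round dark steel bar, 12 mm thick, 130 mm long along the toolbox's y, on 12 mm arms at both ends; with the lid closed its axis is 46 mm in front of the lid's front face, 91 mm above the bench, free above and below, and lies at x -188, z +11 mm from the hinge. Axes turn with the lid.
- lid_hinge (a point): middle of the hinge line, at x +70, z +80 mm of the toolbox; the line runs along the toolbox's y. Axes turn with the lid (at lid closed as the toolbox).
- lamp: white bench lamp fixed above the toolbox's hinge: a flat batten 90 (x) by 900 (y) by 35 mm, underside 448 mm above the bench, on two 30 mm square posts at y -420 and +420 mm, x +20 mm (feet 100 by 70 by 10 mm). Origin: on the bench below the batten's middle, z up. An upright gripper cannot carry the handle below it to the stop: lean the tool back towards the robot there.
- level: small spirit level, aluminium with black plastic ends, loose, standing on its long edge on the bench left or right of the toolbox: 190 mm long (its x), 24 mm thick (its y, 26 mm at the ends), 44 mm high, about 0.25 kg. Origin: centre of its underside; either end may point to the robot.
- level_center (a point): centre of the spirit level, 22 mm above its underside
- paint_can: bystander: steel paint can with paper label, 84 mm across, 100 mm high, loose, on the other side of the toolbox than the level. Origin: centre of its underside.
- jar: bystander: glass jar with steel cap, 66 mm across, 90 mm high, loose, behind the toolbox. Origin: centre of its underside.
- screw_box: bystander: closed cardboard carton, 70 (x) by 110 (y) by 50 mm high, loose, behind the toolbox. Origin: centre of its underside.

How it is judged:
By the outcome, as a careful person would: the job done as asked, in the order asked, and still so for the second after the job is handed in, with the robot touching nothing.
It also fails if it takes over 59 s, if anything falls off the work surface, if the arm or the gripper's body presses on something with over 40 N, if the wrist force passes 120 N, or if a joint passes its speed limit or range.

### The arm

A 6-joint arm with a two-finger parallel gripper is mounted at the origin on the work surface. World frame = base frame: x ahead of the robot, y to its left, z up, the work surface at z = 0. Lengths are in mm, angles in rad, forces in N, time in s.
With the tool pointing down it reaches from about 350 to 975 mm from the base axis. Payload 7.1 kg.
Tool frame: the origin (TCP) lies between the finger pads; the fingertips stand 17 mm ahead of it and the grasp point (between the pads) lies 2 mm behind it; z points along the fingers, y is the line along which they close (so a half turn about z gives the same grasp; the last joint's range is limited). The gripper opens to 88 mm and grips with 3 to 60 N. Pads are 20 mm wide; open, the fingers measure 115 mm over their backs; the gripper's body (75 mm by 178 mm) begins 61 mm behind the grasp point.
Start: joints at [-1.151, 0.423, 1.63, -0, 1.089, -0.019], TCP at [265.548, -565.764, 239.675] pointing down, gripper open.
Joint ranges: [-3, 3], [-0.9, 2.11], [0.09, 2.58], [-1.31, 4.45], [0.11, 2.69], [-2.54, 2.54]. Speed limits (rad/s): [2.39, 2.39, 3.01, 3.14, 3.14, 3.14].

### API

Orientations are given as a rotation vector (axis times angle).
In Python, from workcell import ctrl, eyes gives the robot as it stands (ctrl), with the cameras (eyes).
- The arm moves only by the shell command python3 jog.py 'ROWS' [OPENING]. ROWS is 1 to 5 rows, one to a line, with the numbers parted by commas; each row has 6 numbers: dx, dy, dz in mm, then a rotation vector rx, ry, rz in rad; each row shifts and turns the commanded pose from where the row before left it, along the tool's axes as they then stand; what a row does not reach is not made up. A row lasts 1/12 s, in which the tool goes at most 41.7 mm and 0.125 rad, less where a joint would pass 70% of its speed; a pose out of reach is approached as far as the arm can. OPENING is the finger opening in mm, set as the command begins (- or left out keeps the last). The fingers move at their own pace and stop on an object; the grip force is fixed at half the most. Time passes only in rows, so rows that do not move let the fingers close. It prints the time, the measured TCP pose, the force, the opening and the grip force at its end. Input that does not fit is refused with a message, and nothing moves.
- ctrl.get_obs(): the state, without advancing time (a new reading comes with each control period).
- eyes.get_image(name): name is "scene" or "top"; returns a dict with "img" (480x640x3 uint8, red, green, blue), "fx", "fy", "cx", "cy" (pixels), "k1" (the pictures are not rectified: a ray, as slopes to the right and down, at radius r is drawn at 1 + k1 r^2 times it, then the intrinsics apply), "R" (3x3) and "t" (3): a world point X has camera coordinates R X + t. Camera axes: x right, y down, z forward; pixel columns grow to the right and rows downward; lengths in mm; the calibration is good to about 2 mm. A picture is of the moment at which its call begins. There is no depth.
- ctrl.close_job(): hands the job in; it is judged then, once.
The state is a dict: "t": time; "qpos": joint angles; "qvel": joint speeds; "joint_torque": joint torques, N m; "ee_pos": TCP position; "orientation": TCP orientation; "ft_force": force on the tool from outside, world axes, zero at the start; "moment": the same for the moment, N m; "width": finger opening in mm; "grasp_force": force on a finger pad.
Only numpy, scipy, OpenCV 4.12 (cv2) and the standard library are available. Lean on these libraries where they do the work, as an engineer would, in place of code of your own. Each camera call takes 0.05 s, during which the arm holds its last target. There are 200 camera calls.

## Working session

There is one attempt and no reset: what is moved stays moved. The work goes in short steps, Python scripts to look and compute and a shell command to move; the robot and the scene stay as the last step left them, time stands still between calls to the robot, and variables do not carry over. Pictures are saved under pics/ and viewed, at most 10 in all, crops included, and the job is handed in when it is done.

```bash
ls; mkdir -p pics; python3 - <<'E'
from workcell import ctrl, eyes
import cv2
for n in("scene","top"):
    d=eyes.get_image(n); cv2.imwrite(f"pics/{n}0.png",d["img"][:,:,::-1]); print(n,d["fx"],d["fy"],d["cx"],d["cy"],d["k1"],d["R"],d["t"])
o=ctrl.get_obs();print(o)
E
```

```text
jog.py
pics
workcell.py
scene 483.3999137468321 483.3999137468321 317.9053677952997 240.97578248393881 -0.1001000608276896 [[ 0.12498607  0.99215797  0.00101807]
 [ 0.78725333 -0.09854882 -0.6087038 ]
 [-0.60383     0.07688098 -0.7933969 ]] [ -60.46712123 -449.25637639 1341.72388034]
top 622.9921637726749 622.9921637726749 315.45666899027697 237.14449727493238 0.014815919989650149 [[-0.02713919 -0.99952099  0.01487469]
 [-0.98439078  0.02413396 -0.174334  ]
 [ 0.17389151 -0.01937379 -0.98457422]] [   6.5526038   629.46732782 1300.32195749]
{'t': 0.1, 'qpos': array([-1.15100107e+00,  4.23757624e-01,  1.63056075e+00,  1.12597492e-05,
        1.08863196e+00, -1.90037399e-02]), 'qvel': array([-8.18955143e-04, -1.37058521e-03, -2.88951272e-03,  8.68246924e-04,
       -4.78158480e-05,  6.64036119e-04]), 'joint_torque': array([-1.55100338e-04, -5.45612133e+01, -2.74327415e+01,  6.44692685e-02,
        1.88122108e-02, -1.24675984e-05]), 'ee_pos': array([ 265.36880099, -565.35704387,  239.00442841]), 'orientation': array([-3.06498461e+00, -6.83449372e-01,  4.08991295e-04]), 'ft_force': array([-0.29191622,  0.6549265 ,  0.13421909]), 'moment': array([-0.04018865, -0.04980273,  0.02142597]), 'grasp_force': 0.0, 'width': 87.93266397603401}
```

View pics/scene0.png

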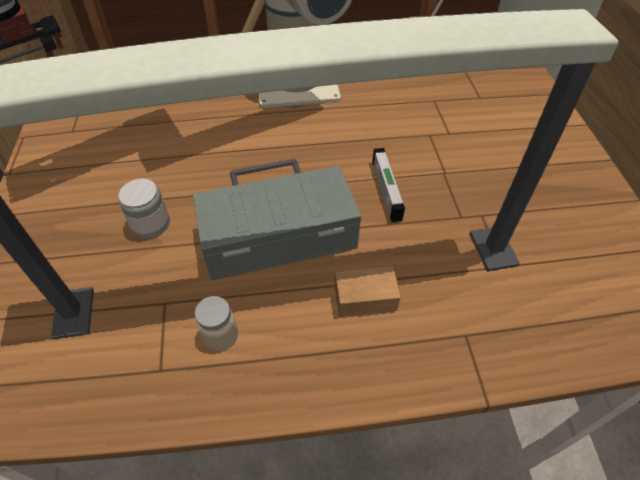

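View pics/top0.png

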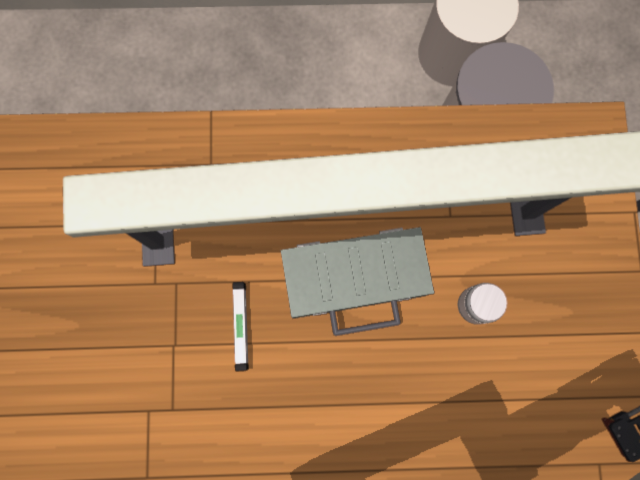

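The scene view shows the box in the middle, the level at (388,185) on its +y side, the can at (145,208), and the jar and carton behind. In the top view the level runs (239,283)–(241,370) and the handle bar runs (334,333)–(401,324). I'll enlarge both for precise points.

```bash
cat > h.py <<'E'
import numpy as np, cv2
from workcell import ctrl, eyes
from scipy.spatial.transform import Rotation as Ro
K={"scene":(483.39991,317.90537,240.97578,-0.10010006,np.array([[0.12498607,0.99215797,0.00101807],[0.78725333,-0.09854882,-0.6087038],[-0.60383,0.07688098,-0.7933969]]),np.array([-60.46712123,-449.25637639,1341.72388034])),
"top":(622.99216,315.45667,237.1445,0.01481592,np.array([[-0.02713919,-0.99952099,0.01487469],[-0.98439078,0.02413396,-0.174334],[0.17389151,-0.01937379,-0.98457422]]),np.array([6.5526038,629.46732782,1300.32195749]))}
def un(n,u,v,z):
    f,cx,cy,k,R,t=K[n]
    a=cv2.undistortPoints(np.array([[[u,v]]],float),np.array([[f,0,cx],[0,f,cy],[0,0,1.]]),np.array([k,0,0,0.]))[0,0]
    d=R.T@np.array([a[0],a[1],1]); c=-R.T@t
    return c+d*(z-c[2])/d[2]
def pr(n,X):
    f,cx,cy,k,R,t=K[n]; 
    return cv2.projectPoints(np.array(X,float).reshape(-1,1,3),cv2.Rodrigues(R)[0],t,np.array([[f,0,cx],[0,f,cy],[0,0,1.]]),np.array([k,0,0,0.]))[0][:,0]
def crop(n,x,y,w,h,s,name):
    im=eyes.get_image(n)["img"][y:y+h,x:x+w,::-1]; cv2.imwrite(name,cv2.resize(im,None,fx=s,fy=s,interpolation=cv2.INTER_CUBIC))
E
python3 - <<'E'
import cv2
a=cv2.imread("pics/top0.png")[220:400,220:460]; cv2.imwrite("pics/c1.png",cv2.resize(a,(720,540),interpolation=cv2.INTER_CUBIC))
E
```

```text
(no output)
```

View pics/c1.png

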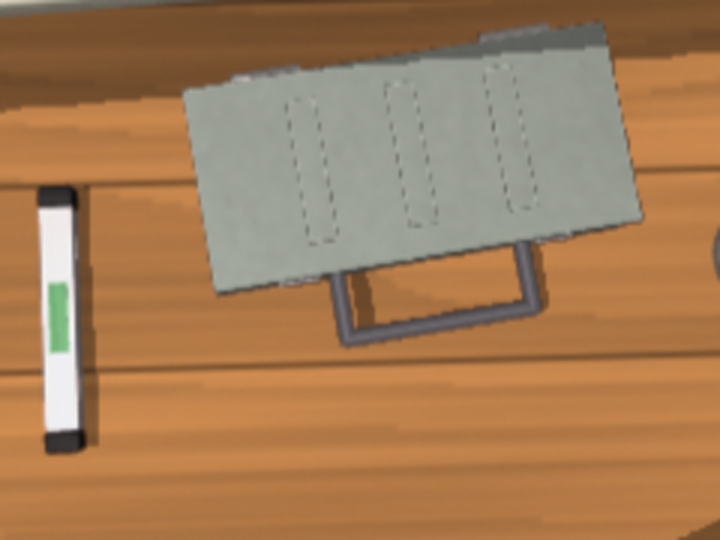

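The crop shows the lid corners at (184,90), (603,22), (642,218) and (218,293), the handle bar at (347,339)–(538,308), and the level at x≈39–83, y≈187–452.

```bash
python3 - <<'E'
from h import *
np.set_printoptions(precision=1,suppress=True)
g=lambda u,v,z:un("top",220+(u+.5)/3-.5,220+(v+.5)/3-.5,z)
P=[g(*p,102) for p in((184,90),(603,22),(642,218),(218,293))]
for p in P:print(p)
print("sizes",[np.linalg.norm(P[i]-P[i-1]) for i in range(4)])
y1=P[0]-P[1]+P[3]-P[2]; yaw=np.arctan2(-y1[0],y1[1]); x1=P[1]-P[2]+P[0]-P[3]; print("yaw",yaw,np.arctan2(x1[1],x1[0]))
c=sum(P)/4;print("lid centre",c)
a,b=g(347,339,91),g(538,308,91);print("handle",a,b,np.linalg.norm(a-b),(a+b)/2)
L=[g(*p,44) for p in((39,187),(76,187),(83,449),(46,452))]
for p in L:print(p)
m1=(L[0]+L[1])/2;m2=(L[2]+L[3])/2;print("level",(m1+m2)/2,np.linalg.norm(m1-m2),np.arctan2(*(m1-m2)[[1,0]]))
# scene check
print("scene lvl",un("scene",379,152,44),un("scene",398,208,44))
print("lamp top",[un("top",*p,483)for p in((64,178),(71,226))],"scene far edge",un("scene",595,15,483),un("scene",612,45,483))
print("can",un("top",487,302,100),"post feet",un("top",143,266,10),un("top",174,264,10),un("top",515,236,10),un("top",546,233,10))
print("jar",un("scene",213,312,90),"box",[un("scene",*p,50) for p in((336,274),(394,271),(399,290),(339,293))])
E
```

```text
[596.4  63.9 102. ]
[ 637.5 -231.4  102. ]
[ 499.1 -250.5  102. ]
[455.3  43.2 102. ]
sizes [np.float64(142.5350613230613), np.float64(298.14949703265347), np.float64(139.6853232596136), np.float64(296.9034356118808)]
yaw 0.1430659769457712 0.14192266041143115
lid centre [547.1 -93.7 102. ]
handle [422.2 -44.6  91. ] [ 439.8 -177.1   91. ] 133.7088229147546 [ 431.  -110.8   91. ]
[537.4 171.7  44. ]
[536.7 145.1  44. ]
[351.8 141.4  44. ]
[350.5 167.4  44. ]
level [444.1 156.4  44. ] 185.90553745303626 0.021188753822564733
scene lvl [366.2 155.3  44. ] [538.3 159.6  44. ]
lamp top [array([652.6, 371.1, 483. ]), array([579.3, 357.8, 483. ])] scene far edge [592.2 373.8 483. ] [669.9 355.5 483. ]
can [ 476.5 -360.3  100. ] post feet [581.8 373.9  10. ] [584.5 305.5  10. ] [ 629.  -461.1   10. ] [ 634.2 -531.9   10. ]
jar [ 763.1 -210.    90. ] box [array([687.4,   7.8,  50. ]), array([694.3, 115.3,  50. ]), array([735.8, 115.3,  50. ]), array([728.3,   7.1,  50. ])]
```

```bash
cat >> h.py <<'E'
np.set_printoptions(precision=3,suppress=True)
yaw=.1425; bx=np.array([np.cos(yaw),np.sin(yaw),0]); by=np.array([-np.sin(yaw),np.cos(yaw),0]); ez=np.array([0,0,1.])
hinge=np.array([617.4,-83.6,80])
def ori(p,az=yaw):  # p: approach pitch below horizontal, az heading of tool y when down
    f=np.array([np.cos(az),np.sin(az),0]); z=f*np.cos(p)-ez*np.sin(p); y=f*np.sin(p)+ez*np.cos(p)
    return np.column_stack([np.cross(y,z),y,z])
def handle(th): return hinge+bx*(-188*np.cos(th)+11*np.sin(th))+ez*(188*np.sin(th)+11*np.cos(th))
def delta(pos,R):
    "shift in present tool axes; turn; shift in axes after the turn"
    o=ctrl.get_obs(); R0=Ro.from_rotvec(o["orientation"]).as_matrix(); d=np.array(pos)-o["ee_pos"]
    rv=Ro.from_matrix(R0.T@R).as_rotvec()
    print("t",o["t"],"q",o["qpos"],"F",o["ft_force"]); print("shift now",R0.T@d,"turn",rv,"shift after turn",R.T@d)
E
python3 - <<'E'
from h import *
R=ori(np.pi/4); delta(handle(0)-R[:,2]*90,R)
print([un("top",*p,448) for p in((71,234),(640,190))])
E
```

```text
t 0.1 q [-1.151  0.424  1.631  0.     1.089 -0.019] F [-0.292  0.655  0.134]
shift now [ 282.677 -359.916   84.864] turn [-0.675  0.498 -1.205] shift after turn [426.879  57.189 176.498]
[array([574.061, 370.477, 448.   ]), array([ 622.41 , -511.006,  448.   ])]
```

```bash
python3 jog.py '24,-30,2,0,0,0
24,-30,2,0,0,0
24,-30,2,0,0,0
24,-30,2,0,0,0
24,-30,2,0,0,0' 40 && python3 jog.py '24,-30,2,0,0,0
24,-30,2,0,0,0
24,-30,2,0,0,0
24,-30,2,0,0,0
24,-30,2,0,0,0'; python3 - <<'E'
from h import *
R=ori(np.pi/4); delta(handle(0)-R[:,2]*90,R)
E
```

```text
t: 0.52
ee_pos: [310.2, -377.1, 229.2]
orientation: [-3.066, -0.683, 0.0]
ft_force: [1.0, 0.1, -0.2]
width: 57.8
grasp_force: 0.0
t: 0.93
ee_pos: [355.2, -190.4, 219.5]
orientation: [-3.066, -0.683, -0.0]
ft_force: [0.4, 0.5, -0.3]
width: 40.1
grasp_force: 0.0
t 0.9333 q [-0.522  0.121  2.112  0.     0.909  0.611] F [ 0.367  0.481 -0.293]
shift now [ 42.076 -58.779  64.909] turn [-0.674  0.499 -1.205] shift after turn [ 68.497 -29.545  62.24 ]
```

```bash
r='' ; python3 jog.py '0,0,0,-0.056,0.0416,-0.1
0,0,0,-0.056,0.0416,-0.1
0,0,0,-0.056,0.0416,-0.1
0,0,0,-0.056,0.0416,-0.1
0,0,0,-0.056,0.0416,-0.1' && python3 jog.py '0,0,0,-0.056,0.0416,-0.1
0,0,0,-0.056,0.0416,-0.1
0,0,0,-0.056,0.0416,-0.1
0,0,0,-0.056,0.0416,-0.1
0,0,0,-0.056,0.0416,-0.1' && python3 jog.py '0,0,0,-0.056,0.0416,-0.1
0,0,0,-0.056,0.0416,-0.1
0,0,0,0,0,0'; python3 - <<'E'
from h import *
R=ori(np.pi/4); delta(handle(0)-R[:,2]*90,R)
E
```

```text
t: 1.35
ee_pos: [355.0, -191.3, 219.5]
orientation: [2.59, 1.303, 0.372]
ft_force: [0.1, 0.5, 0.4]
width: 39.7
grasp_force: 0.0
t: 1.77
ee_pos: [355.3, -188.3, 218.1]
orientation: [2.25, 1.598, 0.575]
ft_force: [0.1, 1.6, 0.4]
width: 40.0
grasp_force: 0.0
t: 2.02
ee_pos: [353.8, -186.8, 216.3]
orientation: [2.112, 1.697, 0.643]
ft_force: [-0.2, 0.1, 0.3]
width: 40.2
grasp_force: 0.0
t 2.0167 q [-0.821  0.013  2.407  0.983  0.514 -1.432] F [-0.181  0.118  0.298]
shift now [ 60.663 -35.984  59.946] turn [-0.19   0.105 -0.329] shift after turn [ 64.734 -26.666  60.554]
```

```bash
python3 jog.py '20,-12,20,0,0,0
20,-12,20,0,0,0
20,-12,20,0,0,0
0,0,0,-0.06,0.035,-0.1' && python3 jog.py '0,0,0,-0.06,0.035,-0.1
0,0,0,-0.06,0.035,-0.1
0,0,0,0,0,0'; python3 - <<'E'
from h import *
R=ori(np.pi/4); delta(handle(0)-R[:,2]*90,R)
R=ori(np.pi/3); delta(handle(0)-R[:,2]*90,R)
E
```

```text
t: 2.35
ee_pos: [368.3, -129.1, 166.6]
orientation: [2.041, 1.739, 0.685]
ft_force: [0.5, -1.2, 0.3]
width: 40.1
grasp_force: 0.0
t: 2.6
ee_pos: [367.1, -130.1, 166.1]
orientation: [1.849, 1.832, 0.757]
ft_force: [-1.1, 0.0, -1.0]
width: 40.1
grasp_force: 0.0
t 2.6 q [-0.758  0.201  2.532  1.732  0.53  -2.37 ] F [-1.076  0.03  -0.965]
shift now [ 9.79  -6.871 10.234] turn [-0.076  0.023 -0.144] shift after turn [10.506 -6.171  9.967]
t 2.6 q [-0.758  0.201  2.532  1.732  0.53  -2.37 ] F [-1.076  0.03  -0.965]
shift now [13.206 16.34  11.491] turn [ 0.185  0.004 -0.146] shift after turn [10.506 19.912  8.158]
```

```bash
python3 - <<'E'
from h import *
R=ori(np.radians(68)); delta(handle(0)-R[:,2]*90,R)
E
python3 jog.py '0,0,0,0.11,0,-0.05
0,0,0,0.11,0,-0.05
0,0,0,0.11,0,-0.05
0,0,0,0,0,0'; python3 - <<'E'
from h import *
R=ori(np.radians(68)); delta(handle(0)-R[:,2]*90,R)
E
```

```text
t 2.6 q [-0.758  0.201  2.532  1.732  0.53  -2.37 ] F [-1.076  0.03  -0.965]
shift now [15.017 28.357 14.649] turn [ 0.325 -0.007 -0.147] shift after turn [10.506 33.379  4.431]
t: 2.93
ee_pos: [368.0, -123.7, 165.4]
orientation: [1.874, 2.021, 0.619]
ft_force: [-0.0, -0.2, 1.4]
width: 39.8
grasp_force: 0.0
t 2.9333 q [-0.651  0.142  2.449  1.184  0.429 -1.799] F [-0.03  -0.171  1.392]
shift now [ 6.34  30.707  8.269] turn [ 0.156 -0.032 -0.072] shift after turn [ 4.255 31.987  3.197]
```

```bash
python3 jog.py '0,0,0,0.078,-0.016,-0.036
0,0,0,0.078,-0.016,-0.036
2,16,1,0,0,0
2,16,1,0,0,0
0,0,0,0,0,0'; python3 - <<'E'
from h import *
R=ori(np.radians(68)); delta(handle(0)+R[:,2]*2,R)
E
```

```text
t: 3.35
ee_pos: [397.6, -113.1, 176.9]
orientation: [1.875, 2.116, 0.506]
ft_force: [-0.3, -1.1, -0.1]
width: 39.9
grasp_force: 0.0
t 3.35 q [-0.502  0.123  2.356  0.749  0.414 -1.278] F [-0.338 -1.143 -0.068]
shift now [-4.127 -6.331 93.996] turn [ 0.059 -0.021 -0.026] shift after turn [-2.041 -0.839 94.274]
```

```bash
python3 jog.py '0,0,0,0.059,-0.021,-0.026
-1,0,20,0,0,0
-1,0,20,0,0,0
0,0,10,0,0,0
0,0,0,0,0,0' 30; python3 - <<'E'
from h import *
R=ori(np.radians(68)); delta(handle(0)+R[:,2]*2,R)
crop("top",230,210,240,180,3,"pics/c2.png")
E
```

```text
t: 3.77
ee_pos: [412.5, -111.1, 127.0]
orientation: [1.879, 2.162, 0.43]
ft_force: [0.3, 0.4, -0.2]
width: 30.4
grasp_force: 0.0
t 3.7667 q [-0.437  0.27   2.338  0.803  0.299 -1.322] F [ 0.314  0.368 -0.217]
shift now [-2.209  3.874 42.419] turn [ 0.001 -0.008 -0.004] shift after turn [-1.905  3.903 42.431]
```

View pics/c2.png

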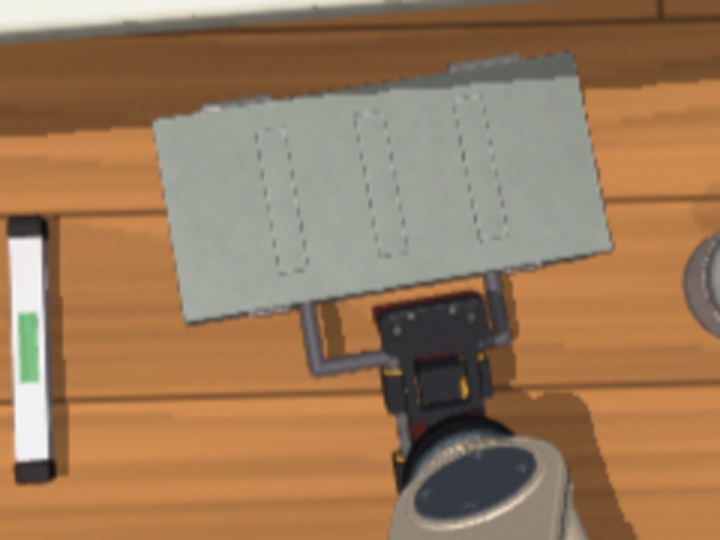

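The picture shows the gripper over the bar, between the arms at about (310,340) and (500,310). I'll advance and close.

```bash
python3 jog.py '-1,2,14,0,0,0
-1,2,14,0,0,0
0,0,14,0,0,0
0,0,0,0,0,0' && python3 jog.py '0,0,0,0,0,0
0,0,0,0,0,0
0,0,0,0,0,0
0,0,0,0,0,0
0,0,0,0,0,0' 0; python3 - <<'E'
from h import *
R=ori(np.radians(68)); delta(handle(0)+R[:,2]*2,R)
E
```

```text
t: 4.15
ee_pos: [432.9, -110.6, 90.7]
orientation: [1.877, 2.161, 0.43]
ft_force: [0.3, 0.8, 0.8]
width: 30.0
grasp_force: 0.0
t: 4.57
ee_pos: [432.3, -110.8, 91.9]
orientation: [1.874, 2.162, 0.429]
ft_force: [-6.6, -3.2, 6.0]
width: 11.3
grasp_force: 30.0
t 4.5667 q [-0.411  0.384  2.318  1.087  0.231 -1.595] F [-6.57  -3.179  6.03 ]
shift now [ 0.582 -1.212  2.529] turn [ 0.003 -0.005 -0.001] shift after turn [ 0.596 -1.204  2.53 ]
```

```bash
cat > arc.py <<'E'
from h import *
import sys
def table(th0,th1,p0,p1,n):
    for i in range(n):
        a=th0+(th1-th0)*i/n; b=th0+(th1-th0)*(i+1)/n; pa=np.radians(p0+(p1-p0)*i/n); pb=np.radians(p0+(p1-p0)*(i+1)/n)
        s=ori(pa).T@(handle(b)+2*ori(pb)[:,2]-handle(a)-2*ori(pa)[:,2]); print(f"[0,{s[1]:.1f},{s[2]:.1f},{pb-pa:.3f},0,0]",end=", " if (i+1)%5 else f"   th={b:.2f}\n")
    print()
E
python3 - <<'E'
from arc import *
table(0,.5,68,68,10); table(.5,1.7,68,30,25)
E
```

```text
[0,4.2,-8.4,0.000,0,0], [0,4.7,-8.2,0.000,0,0], [0,5.1,-7.9,0.000,0,0], [0,5.5,-7.7,0.000,0,0], [0,5.8,-7.4,0.000,0,0]   th=0.25
[0,6.2,-7.1,0.000,0,0], [0,6.5,-6.8,0.000,0,0], [0,6.9,-6.4,0.000,0,0], [0,7.2,-6.1,0.000,0,0], [0,7.5,-5.7,0.000,0,0]   th=0.50

[0,7.5,-5.1,-0.027,0,0], [0,7.9,-4.6,-0.027,0,0], [0,8.2,-4.0,-0.027,0,0], [0,8.4,-3.4,-0.027,0,0], [0,8.7,-2.7,-0.027,0,0]   th=0.74
[0,8.9,-2.1,-0.027,0,0], [0,9.0,-1.4,-0.027,0,0], [0,9.1,-0.7,-0.027,0,0], [0,9.1,-0.1,-0.027,0,0], [0,9.1,0.6,-0.027,0,0]   th=0.98
[0,9.0,1.3,-0.027,0,0], [0,8.9,1.9,-0.027,0,0], [0,8.7,2.6,-0.027,0,0], [0,8.5,3.2,-0.027,0,0], [0,8.2,3.8,-0.027,0,0]   th=1.22
[0,7.9,4.4,-0.027,0,0], [0,7.6,5.0,-0.027,0,0], [0,7.2,5.6,-0.027,0,0], [0,6.7,6.1,-0.027,0,0], [0,6.3,6.6,-0.027,0,0]   th=1.46
[0,5.8,7.0,-0.027,0,0], [0,5.2,7.4,-0.027,0,0], [0,4.7,7.8,-0.027,0,0], [0,4.1,8.1,-0.027,0,0], [0,3.5,8.4,-0.027,0,0]   th=1.70
```

```bash
cat > st.py <<'E'
from arc import *
o=ctrl.get_obs(); R=Ro.from_rotvec(o["orientation"]).as_matrix()
g=o["ee_pos"]-2*R[:,2]-hinge; x,y,z=g@bx,g@by,g[2]
print("t",o["t"],"q",o["qpos"],"F",o["ft_force"],"grip",o["grasp_force"],o["width"])
print("th",np.arctan2(z,-x)-np.arctan2(11,188),"r",np.hypot(x,z),"side",y,"p",np.degrees(np.arcsin(-R[2,2])),"head",np.arctan2(R[1,2],R[0,2]),"roll",R[2,0])
E
python3 jog.py '0,4.2,-8.4,0,0,0
0,4.7,-8.2,0,0,0
0,5.1,-7.9,0,0,0
0,5.5,-7.7,0,0,0
0,5.8,-7.4,0,0,0'; python3 st.py
```

```text
t: 4.98
ee_pos: [439.9, -109.7, 137.8]
orientation: [1.875, 2.163, 0.427]
ft_force: [-3.6, -3.9, -2.3]
width: 11.1
grasp_force: 30.0
t 4.9833 q [-0.399  0.269  2.284  0.672  0.325 -1.155] F [-3.622 -3.932 -2.261] grip 29.999635219573975 11.08960346427082
th 0.261502270405325 r 189.82327247720335 side -0.5876225253381384 p 67.92592968459883 head 0.15758265121001214 roll 0.005585885937503754
```

Good: low force, and the lid is following.

```bash
python3 jog.py '0,6.2,-7.1,0,0,0
0,6.5,-6.8,0,0,0
0,6.9,-6.4,0,0,0
0,7.2,-6.1,0,0,0
0,7.5,-5.7,0,0,0' && python3 jog.py '0,7.5,-5.1,-0.027,0,0
0,7.9,-4.6,-0.027,0,0
0,8.2,-4.0,-0.027,0,0
0,8.4,-3.4,-0.027,0,0
0,8.7,-2.7,-0.027,0,0'; python3 st.py
```

```text
t: 5.4
ee_pos: [458.1, -106.8, 180.0]
orientation: [1.876, 2.166, 0.426]
ft_force: [-8.8, -4.7, 2.1]
width: 11.2
grasp_force: 30.0
t: 5.82
ee_pos: [487.9, -102.9, 216.1]
orientation: [1.801, 2.078, 0.561]
ft_force: [-1.6, -0.7, -1.9]
width: 11.3
grasp_force: 30.0
t 5.8167 q [-0.382  0.144  2.22   0.701  0.407 -1.124] F [-1.645 -0.7   -1.9  ] grip 29.99985694885254 11.28228523476303
th 0.7488470052452603 r 190.74659986765113 side -0.7180813300257286 p 60.07872263202904 head 0.15493806061894877 roll 0.006145325676736285
```

```bash
python3 jog.py '0,8.9,-2.1,-0.027,0,0
0,9,-1.4,-0.027,0,0
0,9.1,-0.7,-0.027,0,0
0,9.1,-0.1,-0.027,0,0
0,9.1,0.6,-0.027,0,0' && python3 jog.py '0,9,1.3,-0.027,0,0
0,8.9,1.9,-0.027,0,0
0,8.7,2.6,-0.027,0,0
0,8.5,3.2,-0.027,0,0
0,8.2,3.8,-0.027,0,0'; python3 st.py
```

```text
t: 6.23
ee_pos: [524.3, -98.2, 244.1]
orientation: [1.724, 1.988, 0.684]
ft_force: [-1.5, -1.3, -1.0]
width: 10.8
grasp_force: 30.0
t: 6.65
ee_pos: [565.5, -92.7, 262.7]
orientation: [1.645, 1.895, 0.799]
ft_force: [-1.0, -1.0, -0.6]
width: 11.0
grasp_force: 30.0
t 6.65 q [-0.362  0.168  2.195  1.429  0.359 -1.786] F [-1.047 -1.037 -0.622] grip 29.998844861984253 10.962079932855065
th 1.2264986801445863 r 191.92898618648007 side -1.6224815172933038 p 44.53551474565393 head 0.14780604485584695 roll 0.004774073597312245
```

```bash
python3 jog.py '0,7.9,4.4,-0.02,0,0
0,7.6,5,-0.02,0,0
0,7.2,5.6,-0.02,0,0
0,6.7,6.1,-0.02,0,0
0,6.3,6.6,-0.02,0,0'; python3 st.py;  python3 - <<'E'
from h import *
crop("scene",100,20,320,240,2.5,"pics/c3.png")
E
```

```text
t: 7.07
ee_pos: [609.8, -86.5, 270.4]
orientation: [1.585, 1.825, 0.878]
ft_force: [-1.5, -1.4, 0.2]
width: 11.3
grasp_force: 30.0
t 7.0667 q [-0.332  0.228  2.161  1.78   0.375 -2.104] F [-1.504 -1.383  0.18 ] grip 29.99926507472992 11.321686380104616
th 1.4627514681211886 r 191.917979168817 side -1.8167318048820806 p 38.83465209127801 head 0.14653097333029416 roll 0.00481191414853438
```

View pics/c3.png

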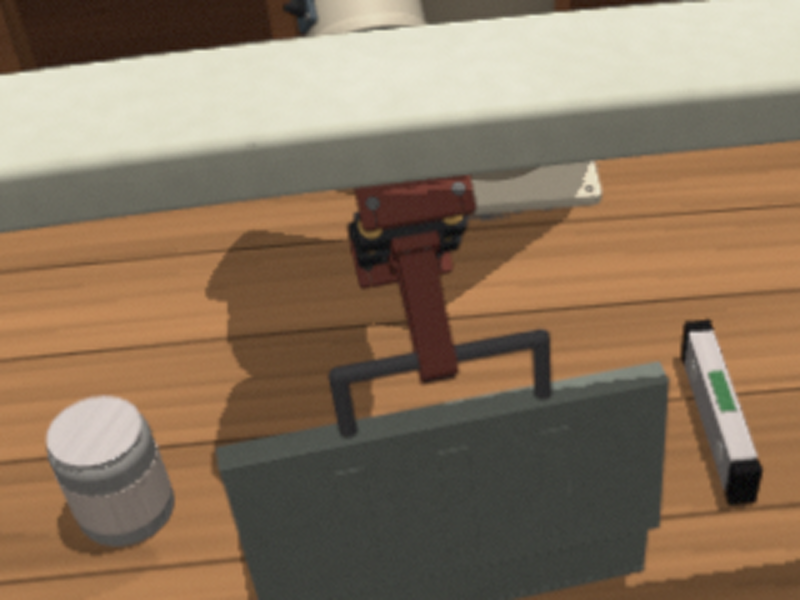

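The lid is nearly upright, with the bar held at (430,355) in the crop and the gripper below the batten.

```bash
python3 - <<'E'
from arc import *
table(1.46,1.70,38.8,35,6)
E
```

```text
[0,4.9,5.7,-0.011,0,0], [0,4.6,6.0,-0.011,0,0], [0,4.3,6.2,-0.011,0,0], [0,4.0,6.4,-0.011,0,0], [0,3.7,6.6,-0.011,0,0]   th=1.66
[0,3.3,6.8,-0.011,0,0],
```

```bash
python3 jog.py '0,4.9,5.7,-0.011,0,0
0,4.6,6,-0.011,0,0
0,4.3,6.2,-0.011,0,0
0,4,6.4,-0.011,0,0
0,3.7,6.6,-0.011,0,0'; python3 st.py
```

```text
t: 7.53
ee_pos: [646.7, -81.3, 268.2]
orientation: [1.552, 1.786, 0.92]
ft_force: [-1.2, -2.5, -1.7]
width: 11.2
grasp_force: 30.0
t 7.5333 q [-0.302  0.291  2.119  1.983  0.394 -2.28 ] F [-1.244 -2.474 -1.693] grip 30.00148594379425 11.22971636372339
th 1.6577614069305993 r 191.363475278324 side -1.8562535237489737 p 35.77717177603494 head 0.14615906577515644 roll 0.0051566911649643665
```

```bash
python3 jog.py '0,1.6,3.2,0,0,0
0,1.6,3.2,0,0,0
0,1.4,3.3,0,0,0
0,0,0,0,0,0'; python3 st.py
```

```text
t: 7.87
ee_pos: [657.6, -79.6, 266.0]
orientation: [1.552, 1.787, 0.92]
ft_force: [-1.0, -6.1, -2.7]
width: 11.3
grasp_force: 30.0
t 7.8667 q [-0.291  0.308  2.1    1.99   0.386 -2.28 ] F [-1.004 -6.08  -2.691] grip 30.003381371498108 11.252379979359304
th 1.7165347636533765 r 191.150787706464 side -1.7634694046871964 p 35.795863388811824 head 0.14674240606280664 roll 0.00529085905101212
```

```bash
python3 jog.py '0,0,0,0,0,0
0,0,0,0,0,0
0,0,0,0,0,0
0,0,0,0,0,0' 28 && python3 jog.py '0,0,-8,0,0,0
0,0,-15,0,0,0
0,0,-25,0,0,0
0,0,-25,0,0,0
0,0,-25,0,0,0' && python3 jog.py '0,0,-25,0,0,0
0,0,-25,0,0,0
0,0,0,0,0,0'; python3 - <<'E'
from h import *
delta([444,156,200],ori(np.pi/2,.021+np.pi/2)); delta([444,156,200],ori(np.pi/2,.021-np.pi/2))
d=eyes.get_image("scene")["img"][:,:,::-1]; cv2.imwrite("pics/s4.png",d)
E
```

```text
t: 8.2
ee_pos: [657.6, -78.6, 266.6]
orientation: [1.55, 1.787, 0.923]
ft_force: [0.4, 0.4, -0.6]
width: 27.7
grasp_force: 0.0
t: 8.62
ee_pos: [577.9, -90.3, 323.7]
orientation: [1.551, 1.788, 0.922]
ft_force: [0.4, -0.0, 0.4]
width: 28.0
grasp_force: 0.0
t: 8.87
ee_pos: [537.0, -96.8, 355.1]
orientation: [1.548, 1.785, 0.922]
ft_force: [0.9, 0.1, 0.3]
width: 28.2
grasp_force: 0.0
t 8.8667 q [-0.448 -0.028  2.234  1.421  0.479 -1.772] F [0.887 0.115 0.296]
shift now [ 262.892 -159.413   45.452] turn [ 0.776  0.681 -1.331] shift after turn [ 87.661 254.669 155.081]
t 8.8667 q [-0.448 -0.028  2.234  1.421  0.479 -1.772] F [0.887 0.115 0.296]
shift now [ 262.892 -159.413   45.452] turn [ 0.702 -0.8    1.55 ] shift after turn [ -87.661 -254.669  155.081]
```

View pics/s4.png

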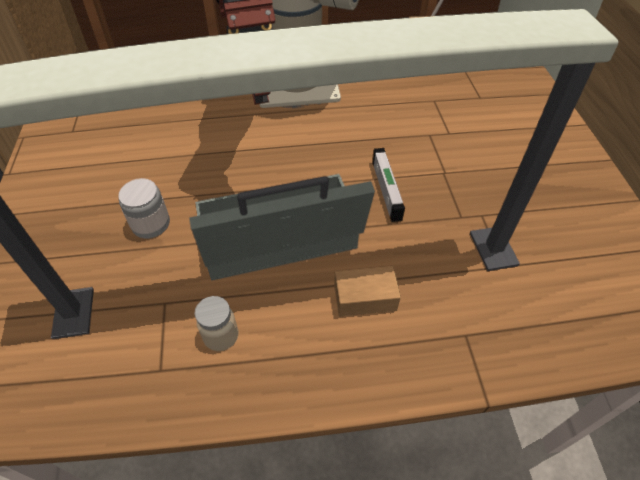

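The lid rests open (bar at (283,193)), and nothing else has moved. Next I back away from the lamp and turn towards the level.

```bash
python3 - <<'E'
from h import *
R=ori(np.pi/2,.021+np.pi/2)
delta([420,80,290],R); delta([420,80,290],ori(np.pi/2,.021-np.pi/2))
E
```

```text
t 8.9167 q [-0.447 -0.025  2.232  1.426  0.477 -1.777] F [-0.019  0.448  0.378]
shift now [ 191.882 -106.343  -36.687] turn [ 0.776  0.681 -1.332] shift after turn [114.481 179.477  64.462]
t 8.9167 q [-0.447 -0.025  2.232  1.426  0.477 -1.777] F [-0.019  0.448  0.378]
shift now [ 191.882 -106.343  -36.687] turn [ 0.703 -0.8    1.549] shift after turn [-114.481 -179.477   64.462]
```

```bash
python3 jog.py '24,-13.3,-4.6,0,0,0
24,-13.3,-4.6,0,0,0
24,-13.3,-4.6,0,0,0
24,-13.3,-4.6,0,0,0' 60 && python3 jog.py '24,-13.3,-4.6,0,0,0
24,-13.3,-4.6,0,0,0
24,-13.3,-4.6,0,0,0
24,-13.3,-4.6,0,0,0' && python3 jog.py '0,0,0,0.0555,0.0487,-0.0952
0,0,0,0.0555,0.0487,-0.0952
0,0,0,0.0555,0.0487,-0.0952
0,0,0,0.0555,0.0487,-0.0952
0,0,0,0.0555,0.0487,-0.0952' && python3 jog.py '0,0,0,0.0555,0.0487,-0.0952
0,0,0,0.0555,0.0487,-0.0952
0,0,0,0.0555,0.0487,-0.0952
0,0,0,0.0555,0.0487,-0.0952
0,0,0,0.0555,0.0487,-0.0952' && python3 jog.py '0,0,0,0.0555,0.0487,-0.0952
0,0,0,0.0555,0.0487,-0.0952
0,0,0,0.0555,0.0487,-0.0952
0,0,0,0.0555,0.0487,-0.0952
0,0,0,0,0,0'; python3 - <<'E'
from h import *
R=ori(np.pi/2,.021+np.pi/2)
delta([444,156,90],R)
E
```

```text
t: 9.25
ee_pos: [479.1, -7.5, 319.6]
orientation: [1.553, 1.788, 0.92]
ft_force: [1.1, 0.3, 0.2]
width: 50.9
grasp_force: 0.0
t: 9.58
ee_pos: [432.2, 57.1, 302.5]
orientation: [1.561, 1.793, 0.934]
ft_force: [0.6, 0.5, 0.0]
width: 60.0
grasp_force: 0.0
t: 10.0
ee_pos: [439.3, 65.9, 311.7]
orientation: [1.396, 1.989, 0.909]
ft_force: [0.1, 0.1, 0.6]
width: 60.2
grasp_force: 0.0
t: 10.42
ee_pos: [441.3, 68.8, 314.2]
orientation: [0.996, 2.456, 0.698]
ft_force: [0.2, 0.8, -0.1]
width: 59.9
grasp_force: 0.0
t: 10.83
ee_pos: [443.9, 69.9, 315.5]
orientation: [0.519, 2.826, 0.421]
ft_force: [0.2, 0.0, 0.2]
width: 59.9
grasp_force: 0.0
t 10.8333 q [-0.031 -0.066  2.101  0.332  0.849 -1.427] F [0.242 0.015 0.243]
shift now [ 72.504   4.942 230.206] turn [ 0.289  0.243 -0.379] shift after turn [ -1.877  86.076 225.529]
```

```bash
python3 jog.py '0,0,0,0.058,0.0486,-0.076
0,0,0,0.058,0.0486,-0.076
0,0,0,0.058,0.0486,-0.076
0,0,0,0.058,0.0486,-0.076
0,0,0,0.058,0.0486,-0.076' && python3 jog.py '0,22,30,0,0,0
0,22,30,0,0,0
0,22,30,0,0,0
0,20,30,0,0,0
0,0,0,0,0,0'; python3 - <<'E'
from h import *
R=ori(np.pi/2,.021+np.pi/2)
delta([444,156,30],R)
crop("top",200,220,240,180,3,"pics/c5.png")
E
```

```text
t: 11.25
ee_pos: [441.1, 69.9, 314.1]
orientation: [0.029, -3.138, -0.001]
ft_force: [0.4, 0.6, -0.1]
width: 60.3
grasp_force: 0.0
t: 11.67
ee_pos: [435.9, 156.8, 189.1]
orientation: [0.026, -3.131, -0.001]
ft_force: [-1.4, -1.1, -0.5]
width: 59.8
grasp_force: 0.0
t 11.6667 q [ 0.317  0.265  2.013  0.005  0.873 -1.273] F [-1.402 -1.103 -0.463]
shift now [ -9.707  -1.052 159.046] turn [ 0.001 -0.01  -0.005] shift after turn [ -8.094  -0.99  159.136]
```

View pics/c5.png

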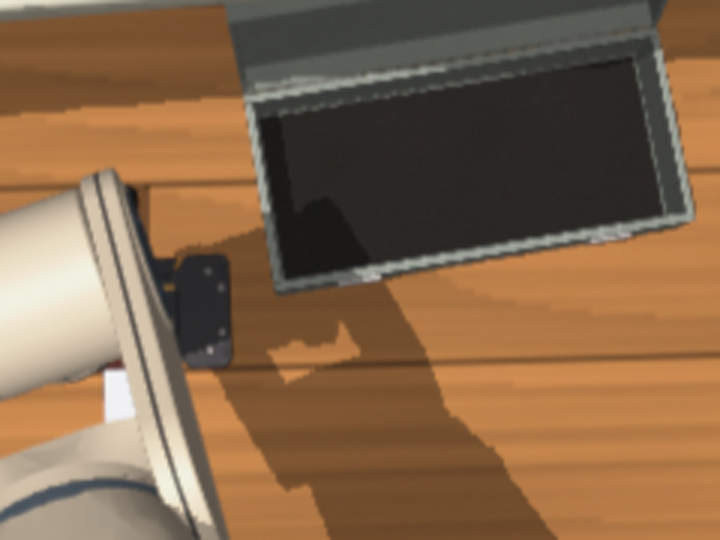

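The view shows the open, empty box; the level is hidden under the arm apart from its white edge at (118,395). I'll descend to TCP z = 31.

```bash
python3 jog.py '-4,0,35,0,-0.005,-0.005
-4,-1,35,0,-0.005,0
0,0,35,0,0,0
0,0,25,0,0,0
0,0,0,0,0,0' && python3 jog.py '0,0,12,0,0,0
0,0,12,0,0,0
0,0,4,0,0,0
0,0,0,0,0,0'&& python3 jog.py '0,0,0,0,0,0
0,0,0,0,0,0
0,0,0,0,0,0
0,0,0,0,0,0
0,0,0,0,0,0' 0; python3 - <<'E'
from h import *
R=ori(np.pi/2,.021+np.pi/2)
delta([444,156,31],R)
E
```

```text
t: 12.13
ee_pos: [446.6, 152.6, 62.2]
orientation: [-0.03, 3.138, -0.001]
ft_force: [-0.3, -0.7, -0.1]
width: 60.0
grasp_force: 0.0
t: 12.47
ee_pos: [449.5, 153.6, 38.0]
orientation: [-0.031, 3.131, 0.001]
ft_force: [0.1, -0.1, 0.5]
width: 59.8
grasp_force: 0.0
t: 12.88
ee_pos: [449.3, 154.1, 37.5]
orientation: [-0.032, 3.131, 0.0]
ft_force: [0.3, 2.1, 1.3]
width: 30.3
grasp_force: 0.9
t 12.8833 q [ 0.307  0.559  2.064 -0.006  0.508 -1.279] F [0.255 2.125 1.296]
shift now [5.298 2.054 6.411] turn [ 0.     0.011 -0.   ] shift after turn [5.228 2.058 6.466]
```

```bash
python3 jog.py '0,0,0,0,0,0
5,2,3,0,0.01,0
0,0,4,0,0,0
0,0,0,0,0,0' 44 && python3 jog.py '0,0,0,0,0,0
0,0,0,0,0,0
0,0,0,0,0,0
0,0,0,0,0,0
0,0,0,0,0,0' 0; python3 - <<'E'
from h import *
R=ori(np.pi/2,.021+np.pi/2)
delta([444,156,31],R);print(ctrl.get_obs()["width"],ctrl.get_obs()["grasp_force"],ctrl.get_obs()["ee_pos"])
E
```

```text
t: 13.22
ee_pos: [443.1, 155.6, 29.1]
orientation: [0.033, -3.139, 0.001]
ft_force: [-0.6, -0.4, 0.6]
width: 43.9
grasp_force: 0.0
t: 13.63
ee_pos: [443.9, 155.7, 29.9]
orientation: [0.032, -3.141, 0.001]
ft_force: [0.0, 0.9, -1.8]
width: 24.0
grasp_force: 30.0
t 13.6333 q [ 0.312  0.574  2.067 -0.     0.501 -1.279] F [ 0.005  0.871 -1.822]
shift now [-0.129  0.308 -1.146] turn [-0. -0. -0.] shift after turn [-0.13   0.309 -1.146]
24.0414371154747 29.999228417873383 [443.877 155.689  29.854]
```

Level gripped at 24 mm. Lift it.

```bash
python3 jog.py '0,0,-15,0,0,0
0,0,-30,0,0,0
0,0,-35,0,0,0
0,0,-35,0,0,0
0,0,-25,0,0,0'; python3 - <<'E'
from h import *
delta([523.3,-97.2,170],ori(np.pi/2,yaw));print(ctrl.get_obs()["width"],ctrl.get_obs()["grasp_force"],ctrl.get_obs()["ee_pos"])
E
```

```text
t: 14.05
ee_pos: [444.1, 155.7, 172.2]
orientation: [-0.032, 3.141, -0.0]
ft_force: [-0.3, 0.9, -2.4]
width: 23.7
grasp_force: 30.0
t 14.05 q [ 0.312  0.3    2.016 -0.     0.826 -1.279] F [-0.287  0.888 -2.449]
shift now [ -74.007 -254.521    2.269] turn [0.    0.001 1.449] shift after turn [-261.629   42.523    2.2  ]
23.727964176094172 29.998851120471954 [444.052 155.738 172.2  ]
```

```bash
python3 jog.py '0,0,0,0,0,0.12
0,0,0,0,0,0.12
0,0,0,0,0,0.12
0,0,0,0,0,0.12
0,0,0,0,0,0.12' && python3 jog.py '0,0,0,0,0,0.12
0,0,0,0,0,0.12
0,0,0,0,0,0.12
0,0,0,0,0,0.12
0,0,0,0,0,0.12' && python3 jog.py '0,0,0,0,0,0.12
0,0,0,0,0,0.12
-26,4.2,0,0,0,0
-26,4.2,0,0,0,0
-26,4.2,0,0,0,0' && python3 jog.py '-26,4.2,0,0,0,0
-26,4.2,0,0,0,0
-26,4.2,0,0,0,0
-26,4.2,0,0,0,0
0,0,0,0,0,0';  python3 - <<'E'
from h import *
delta([523.3,-97.2,37],ori(np.pi/2,yaw));print(ctrl.get_obs()["width"],ctrl.get_obs()["grasp_force"],ctrl.get_obs()["ee_pos"])
E
```

```text
t: 14.47
ee_pos: [443.4, 155.5, 169.7]
orientation: [-0.906, -3.007, 0.002]
ft_force: [-0.3, 0.0, -2.7]
width: 23.8
grasp_force: 30.0
t: 14.88
ee_pos: [443.3, 155.5, 169.5]
orientation: [-1.754, -2.605, 0.002]
ft_force: [0.2, 0.1, -3.0]
width: 23.8
grasp_force: 30.0
t: 15.3
ee_pos: [467.7, 79.8, 169.6]
orientation: [-2.045, -2.384, 0.002]
ft_force: [0.0, 0.2, -1.9]
width: 24.1
grasp_force: 30.0
t: 15.72
ee_pos: [501.6, -23.1, 169.9]
orientation: [2.049, 2.379, -0.001]
ft_force: [-0.1, -0.8, -2.9]
width: 23.9
grasp_force: 30.0
t 15.7167 q [-0.069  0.345  1.951 -0.002  0.845 -0.216] F [-0.054 -0.796 -2.89 ]
shift now [-76.302  10.427 132.991] turn [0.    0.002 0.006] shift after turn [-76.438  10.948 132.871]
23.870194291794878 29.998255670070648 [501.607 -23.091 169.871]
```

```bash
python3 jog.py '0,0,20,0,0,0
0,0,20,0,0,0
-26,3.5,0,0,0,0.006
-26,3.5,0,0,0,0
-25,3.5,0,0,0,0' && python3 jog.py '0,0,0,0,0,0';  python3 - <<'E'
from h import *
delta([523.3,-97.2,37],ori(np.pi/2,yaw));print(ctrl.get_obs()["ee_pos"])
crop("top",220,200,240,180,3,"pics/c6.png")
E
```

```text
t: 16.13
ee_pos: [521.4, -94.4, 129.1]
orientation: [-2.051, -2.377, 0.003]
ft_force: [0.1, 0.5, -2.6]
width: 23.4
grasp_force: 30.0
t: 16.22
ee_pos: [523.3, -97.0, 129.8]
orientation: [2.055, 2.374, -0.001]
ft_force: [0.9, -0.3, -2.3]
width: 23.8
grasp_force: 30.0
t 16.2167 q [-0.205  0.448  1.908 -0.002  0.785 -0.347] F [ 0.942 -0.346 -2.287]
shift now [-0.009 -0.11  92.802] turn [0.001 0.001 0.001] shift after turn [-0.147 -0.06  92.802]
[523.338 -97.046 129.802]
```

View pics/c6.png

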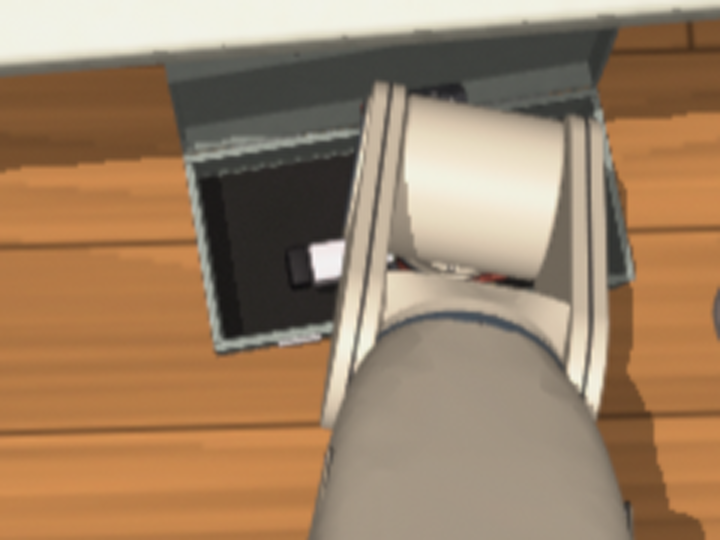

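The level's end at (300,265) sits inside the box outline, so I descend.

```bash
python3 jog.py '0,0,20,0,0,0
0,0,20,0,0,0
0,0,20,0,0,0
0,0,15,0,0,0
0,0,8,0,0,0' && python3 jog.py '0,0,4,0,0,0
0,0,2,0,0,0
0,0,0,0,0,0
0,0,0,0,0,0'; python3 st.py
```

```text
t: 16.68
ee_pos: [520.3, -93.1, 45.1]
orientation: [-2.051, -2.375, 0.004]
ft_force: [-0.6, 0.2, -2.4]
width: 24.1
grasp_force: 30.0
t: 17.02
ee_pos: [522.5, -94.3, 41.6]
orientation: [2.053, 2.377, -0.0]
ft_force: [0.0, 0.0, -3.0]
width: 23.7
grasp_force: 30.0
t 17.0167 q [-0.201  0.601  1.935 -0.001  0.605 -0.346] F [ 0.048  0.034 -3.014] grip 29.998896718025208 23.650660276503594
th -0.4227759100808962 r 102.18014509252001 side 2.890321452443148 p 89.95835827612675 head -0.9333305735544672 roll -0.0006406424512793134
```

Need about 5.7 mm more; go in small steps, watching the force.

```bash
python3 jog.py '0,0,2,0,0,0
0,0,1.5,0,0,0
0,0,0,0,0,0' && python3 jog.py '0,0,1,0,0,0
0,0,1,0,0,0
0,0,0,0,0,0
0,0,0,0,0,0'
```

```text
t: 17.27
ee_pos: [522.1, -94.5, 37.6]
orientation: [2.054, 2.377, -0.001]
ft_force: [-0.4, -0.1, -2.1]
width: 24.1
grasp_force: 30.0
t: 17.6
ee_pos: [522.2, -94.5, 35.8]
orientation: [2.054, 2.377, -0.001]
ft_force: [-1.6, -0.5, 4.2]
width: 24.1
grasp_force: 30.0
```

Contact felt (Fz −2 → +4 N). Release and rise.

```bash
python3 jog.py '0,0,0,0,0,0
0,0,0,0,0,0
0,0,0,0,0,0
0,0,0,0,0,0' 34 && python3 jog.py '0,0,-8,0,0,0
0,0,-20,0,0,0
0,0,-25,0,0,0
0,0,-30,0,0,0
0,0,-20,0,0,0' && python3 jog.py '0,-30,-8,0,0,0
0,-35,-8,0,0,0
0,-35,-5,0,0,0
0,-35,0,0,0,0
0,0,0,0,0,0' && python3 jog.py '30,0,0,0,0,0
30,0,0,0,0,0
30,0,0,0,0,0
30,0,0,0,0,0
30,0,0,0,0,0' && python3 jog.py '30,0,0,0,0,0
30,0,0,0,0,0
0,0,0,0,0,0
0,0,0,0,0,0'; python3 - <<'E'
from h import *
cv2.imwrite("pics/s7.png",eyes.get_image("scene")["img"][:,:,::-1])
crop("top",220,140,270,200,2.9,"pics/c7.png")
E
```

```text
t: 17.93
ee_pos: [522.1, -94.5, 35.4]
orientation: [-2.054, -2.377, 0.001]
ft_force: [0.2, 0.1, -0.4]
width: 33.8
grasp_force: 0.0
t: 18.35
ee_pos: [522.6, -94.5, 141.0]
orientation: [2.053, 2.376, 0.0]
ft_force: [0.4, 0.2, 0.2]
width: 33.9
grasp_force: 0.0
t: 18.77
ee_pos: [381.8, -113.2, 159.3]
orientation: [-2.052, -2.372, 0.005]
ft_force: [0.1, 1.2, -1.1]
width: 34.0
grasp_force: 0.0
t: 19.18
ee_pos: [366.9, 35.7, 160.0]
orientation: [2.055, 2.376, 0.0]
ft_force: [1.0, -0.1, -0.6]
width: 34.0
grasp_force: 0.0
t: 19.52
ee_pos: [358.2, 95.1, 159.8]
orientation: [2.049, 2.381, -0.0]
ft_force: [-0.6, -0.0, -0.1]
width: 33.8
grasp_force: 0.0
```

View pics/c7.png

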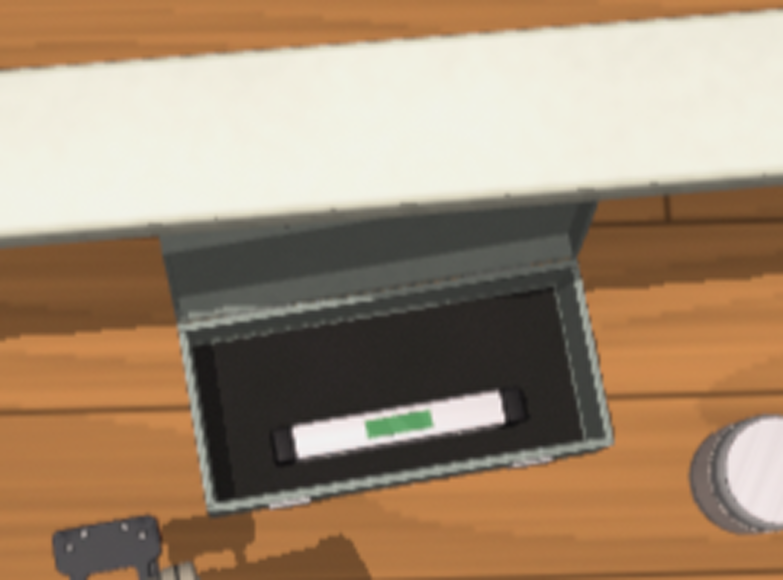

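View pics/s7.png

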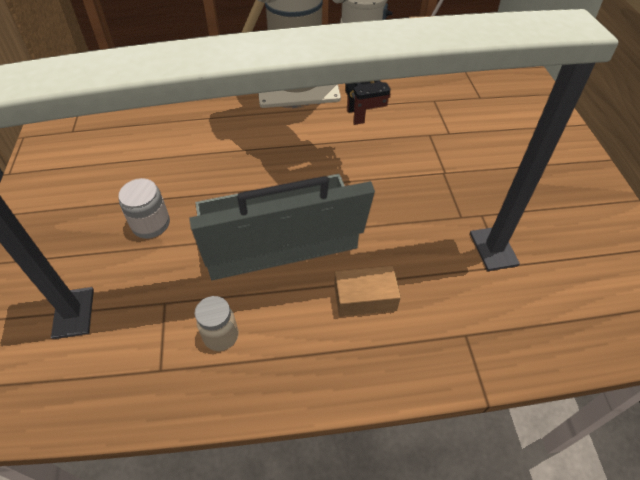

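The level stands on the box floor (crop, (283,445)–(515,405)). The lid is on its stop, and the can (145,208), jar (215,325) and carton (367,291) are where they were. The robot is clear of everything.

```bash
python3 -c "
from workcell import ctrl, eyes
print(ctrl.close_job())"
```

```text
the job is handed in; nothing more can be done
None
```

The job is handed in at about 20 s: the lid is open on its stop, the level is set down on the box floor, and the lamp, can, jar and carton were not disturbed in the final pictures.

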